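# Set out a vase set by height on the ware board

## Robot

A 6-joint arm with a two-finger parallel gripper is mounted at the origin on the work surface. World frame = base frame: x ahead of the robot, y to its left, z up, the work surface at z = 0. Lengths are in m, angles in rad, forces in N, time in s.
With the tool pointing down it reaches from about 0.3 to 0.775 m from the base axis. Payload 14.6 kg.
Tool frame: the origin (TCP) lies between the finger pads; the fingertips stand 17 mm ahead of it and the grasp point (between the pads) lies 2 mm behind it; z points along the fingers, y is the line along which they close (so a half turn about z gives the same grasp; the last joint's range is limited). The gripper opens to 94 mm and grips with 3 to 60 N. Pads are 16 mm wide; open, the fingers measure 119 mm over their backs; the gripper's body (75 mm by 177 mm) begins 78 mm behind the grasp point.
Start: joints at [1.277, 0.3, 1.521, -0, 1.321, -0.067], TCP at [0.124, 0.536, 0.222] pointing down, gripper open.
Joint ranges: [-3.03, 3.03], [-0.79, 2.21], [0.23, 2.52], [-1.04, 4.18], [0, 3.07], [-2.55, 2.55]. Speed limits (rad/s): [2.22, 2.22, 2.57, 3.14, 3.14, 3.14].

## Interface

Orientations are given as a 3x3 rotation matrix whose columns are the frame's x, y, z axes.
In Python, from cell import * gives the robot as it stands. Calls block until the motion is done:
- move_to(position, orientation): joint-space move of the TCP to a pose.
- servo_line(position, attitude=None, v=0.15): straight line of the TCP; attitude=None keeps the orientation; v is the mean speed in m/s.
- goto_joints(angles): joint-space move.
- command_gripper(opening, grasp_force=None): finger opening in m; grasp_force is the grip in N (None keeps the last); returns when the fingers have stopped.
- sleep(seconds).
- solve_ik(position, orientation): joint angles nearest the present ones, or None.
- capture(name): name is "scene" or "side" or "wrist"; returns the picture (400x640x3 uint8, red, green, blue); there is no depth.
- camera_params(name): a dict with "fx", "fy", "cx", "cy" (pixels), "R" (3x3) and "t" (3): a world point X has camera coordinates R X + t. Camera axes: x right, y down, z forward; pixel columns grow to the right and rows downward; lengths in m; the calibration is good to about 2 mm. A picture is of the moment at which its call begins: read the wrist's pose just before it. camera_params takes no time and is no camera call; for the wrist camera it gives the pose at the moment of the call.
A pose or a line that the arm cannot do raises MotionError and nothing moves.
- finish_job(): hands the job in; it is judged then, once.
Readings, each from a call of its own:
- get_clock(): time.
- get_joint_pos(): joint angles.
- get_joint_velocities(): joint speeds.
- get_joint_efforts(): joint torques, N m.
- get_eef_pos(): TCP position.
- get_eef_rot(): TCP orientation.
- get_wrist_force(): force on the tool from outside, world axes, zero at the start.
- get_moment(): the same for the moment, N m.
- get_width(): finger opening in m.
- get_grip_force(): force on a finger pad.
Only numpy, scipy, OpenCV 4.12 (cv2) and the standard library are available. Lean on these libraries where they do the work, as an engineer would, in place of code of your own. Each camera call takes 0.05 s, during which the arm holds its last target. There are 200 camera calls.

## Task

The four bisque-fired vases of one set are to be decorated at the banding wheel, tallest first, so set them out on the ware board in order of height: the tallest on the kiln cookie at the end nearest the banding wheel, then stepping down to the smallest at the other end. Stand each one upright in the middle of its own cookie so that no foot overhangs, and put it down gently; never let one drop or topple.

Things in the scene. Friction and masses are not known exactly. Their poses are not given: they have to be found in the camera images.
- vase_tall: The tallest of a set of four open-topped straight cylinder vases, all of the same pale buff bisque-fired clay and the same shape: 62 mm across, 120 mm high, wall 5 mm, about 210 g (varies by a quarter). Outer wall upright from 8 mm above the foot to 10 mm below the top; foot 3 mm and rim 4 mm narrower in radius. Loose, starts standing on the table among paint jars. Origin: centre of its underside, z up its axis.
- vase_medium: The second tallest of a set of four open-topped straight cylinder vases, all of the same pale buff bisque-fired clay and the same shape: 56 mm across, 97 mm high, wall 5 mm, about 160 g (varies by a quarter). Outer wall upright from 8 mm above the foot to 10 mm below the top; foot 3 mm and rim 4 mm narrower in radius. Loose, starts standing on the table among paint jars. Origin: centre of its underside, z up its axis.
- vase_short: The third tallest of a set of four open-topped straight cylinder vases, all of the same pale buff bisque-fired clay and the same shape: 50 mm across, 75 mm high, wall 5 mm, about 110 g (varies by a quarter). Outer wall upright from 8 mm above the foot to 10 mm below the top; foot 3 mm and rim 4 mm narrower in radius. Loose, starts standing on the table among paint jars. Origin: centre of its underside, z up its axis.
- vase_smallest: The smallest of a set of four open-topped straight cylinder vases, all of the same pale buff bisque-fired clay and the same shape: 44 mm across, 55 mm high, wall 5 mm, about 70 g (varies by a quarter). Outer wall upright from 8 mm above the foot to 10 mm below the top; foot 3 mm and rim 4 mm narrower in radius. Loose, starts standing on the table among paint jars. Origin: centre of its underside, z up its axis.
- cookie_1: One of four identical kiln cookies (flat fired-clay discs with a whitish top that catch glaze drips), 84 mm across, 10 mm thick, lying fast in a row along the ware board, about 100 mm from centre to centre; the numbers say nothing of the order in the row. Origin: centre of its underside, 30 mm above the table on the board; the cookie's own top face is 40 mm above the table. It does not move.
- cookie_2: One of four identical kiln cookies (flat fired-clay discs with a whitish top that catch glaze drips), 84 mm across, 10 mm thick, lying fast in a row along the ware board, about 100 mm from centre to centre; the numbers say nothing of the order in the row. Origin: centre of its underside, 30 mm above the table on the board; the cookie's own top face is 40 mm above the table. It does not move.
- cookie_3: One of four identical kiln cookies (flat fired-clay discs with a whitish top that catch glaze drips), 84 mm across, 10 mm thick, lying fast in a row along the ware board, about 100 mm from centre to centre; the numbers say nothing of the order in the row. Origin: centre of its underside, 30 mm above the table on the board; the cookie's own top face is 40 mm above the table. It does not move.
- cookie_4: One of four identical kiln cookies (flat fired-clay discs with a whitish top that catch glaze drips), 84 mm across, 10 mm thick, lying fast in a row along the ware board, about 100 mm from centre to centre; the numbers say nothing of the order in the row. Origin: centre of its underside, 30 mm above the table on the board; the cookie's own top face is 40 mm above the table. It does not move.
- board: Plywood ware board, 420 mm long, 110 mm wide, standing fast on two cleats, its top face 30 mm above the table; carries the row of four cookies. It lies in front of the robot, long side roughly from right to left. Origin: centre of its underside, at table height; its y axis runs along its length and along the row, x across, z up.
- wheel: Banding wheel: blue cast foot 160 mm across, stem, white round head 210 mm across at 78 to 92 mm height, with an upside-down grey-green bowl on it (top at 154 mm). Heavy, does not move. Stands beside the board, on some starts beyond its left end, on others beyond its right end (a grey lidded tub, 210 mm across and 141 mm high, stands on the other side). Origin: centre of its underside.
Not all that is in view belongs to the job. Leave any red or yellow look-alike of the vase_short alone.

How it is judged:
By the outcome, as a careful person would: the job done as asked, in the order asked, and still so for the second after the job is handed in, with the robot touching nothing.
It also fails if it takes over 115 s, if anything falls off the work surface, if the arm or the gripper's body presses on something with over 40 N, if the wrist force passes 120 N, or if a joint passes its speed limit or range.

## Working session

There is one attempt and no reset: what is moved stays moved. The work goes in short steps, each a Python script; the robot and the scene stay as the last script left them, time stands still between calls to the robot, and variables do not carry over. Pictures are saved under pics/ and viewed, at most 14 in all, crops included, and the job is handed in when it is done.

```bash
mkdir -p pics
python3 - <<'E'
from cell import *
import cv2
for n in("scene","side"):
    cv2.imwrite(f"pics/{n}0.png",capture(n)[:,:,::-1])
    p=camera_params(n);print(n,p['fx'],p['cx'],p['cy'],(-p['R'].T@p['t']).round(3),p['R'][2].round(2))
p=camera_params("wrist");print(p,get_eef_rot().round(2))
E
```

```text
scene 430.04159613577247 318.72453390297676 196.35486219298767 [1.458 0.103 0.985] [-0.68 -0.09 -0.73]
side 362.4451827144239 320.62419373676374 205.2987523724624 [ 0.531 -0.986  0.708] [ 0.03  0.83 -0.55]
{'fx': 345.2734308539358, 'fy': 345.2734308539358, 'cx': 317.74745814263184, 'cy': 200.60509950939766, 'R': array([[ 0.22516009,  0.97432011, -0.00180559],
       [ 0.94404538, -0.21770463,  0.24775596],
       [ 0.24100052, -0.05748932, -0.96882079]]), 't': array([-0.54970845, -0.02560542,  0.39033704])} [[-0.97  0.22 -0.  ]
 [ 0.22  0.97 -0.  ]
 [ 0.   -0.   -1.  ]]
```

View pics/scene0.png

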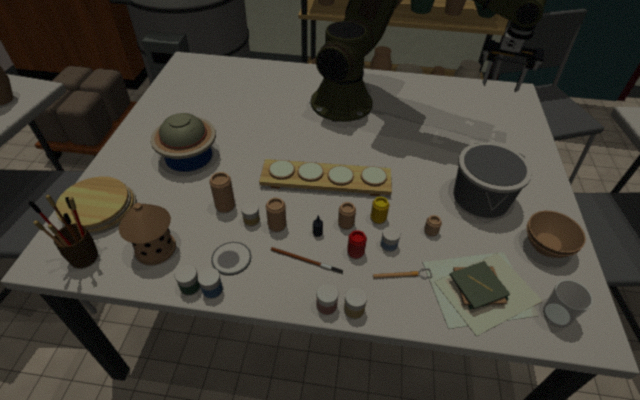

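View pics/side0.png

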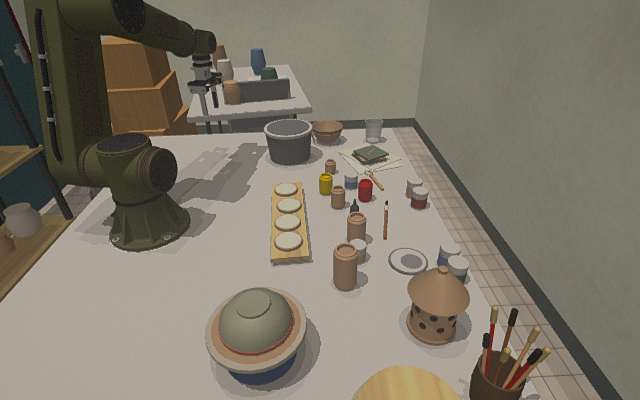

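The wheel is at the scene picture's left (180,140). The side camera (at y≈-0.99) has it in the foreground, so it lies on the -y side. Vase rims in scene/side pixels: tall (221,177)/(345,249), medium (276,203)/(356,217), short (347,207)/(338,190), smallest (432,220)/(330,163). The cookies are at scene (282,170) to (374,176).

```bash
cat > h.py <<'E'
from cell import *
import numpy as np, cv2
def ray(p,uv):
    c=-p['R'].T@p['t']; d=p['R'].T@np.array([(uv[0]-p['cx'])/p['fx'],(uv[1]-p['cy'])/p['fy'],1]); return c,d/np.linalg.norm(d)
def plane(p,uv,z):
    c,d=ray(p,uv); return c+d*(z-c[2])/d[2]
def proj(p,X):
    q=p['R']@np.asarray(X)+p['t']; return np.array([p['fx']*q[0]/q[2]+p['cx'],p['fy']*q[1]/q[2]+p['cy']])
def tri(pa,a,pb,b):
    A=np.zeros((3,3));B=np.zeros(3)
    for p,u in((pa,a),(pb,b)):
        c,d=ray(p,u);M=np.eye(3)-np.outer(d,d);A+=M;B+=M@c
    return np.linalg.solve(A,B)
def down(th): # tool y (closing) axis at angle th from world x
    y=np.array([np.cos(th),np.sin(th),0]);z=np.array([0,0,-1.]);return np.column_stack([np.cross(y,z),y,z])
E
python3 - <<'E'
from h import *
a,b=camera_params("scene"),camera_params("side")
H=[.12,.097,.075,.055]
S=[(221,177),(276,203),(347,207),(432,220)];D=[(345,249),(356,217),(338,190),(330,163)]
for s,d,h in zip(S,D,H): print(h,tri(a,s,b,d).round(3),plane(a,s,h).round(3),plane(b,d,h).round(3))
for n,p,pix in(("scene",a,[(282,170),(311,172),(341,175),(374,176)]),("side",b,[(286,189),(289,206),(287,222),(288,241)])):
    for u in pix: print(n,plane(p,u,.04).round(3))
for u in[(251,207),(380,202),(357,236),(391,234),(318,219)]: print("obst",plane(a,u,.045).round(3))
w=camera_params("wrist");print("wristcam",(-w['R'].T@w['t']).round(3),get_eef_pos(),get_joint_pos())
print("wheel",plane(a,(183,128),.1).round(3),"tub",plane(a,(493,165),.141).round(3))
E
```

```text
0.12 [ 0.61  -0.29   0.116] [ 0.611 -0.288  0.12 ] [ 0.611 -0.297  0.12 ]
0.097 [ 0.66  -0.118  0.09 ] [ 0.665 -0.116  0.097] [ 0.66  -0.13   0.097]
0.075 [0.623 0.08  0.066] [0.629 0.082 0.075] [0.623 0.062 0.075]
0.055 [0.613 0.328 0.044] [0.621 0.326 0.055] [0.612 0.304 0.055]
scene [ 0.47  -0.141  0.04 ]
scene [ 0.465 -0.048  0.04 ]
scene [0.463 0.048 0.04 ]
scene [0.45  0.153 0.04 ]
side [0.443 0.14  0.04 ]
side [0.457 0.028 0.04 ]
side [ 0.453 -0.062  0.04 ]
side [ 0.459 -0.157  0.04 ]
obst [ 0.646 -0.198  0.045]
obst [0.565 0.177 0.045]
obst [0.705 0.119 0.045]
obst [0.683 0.213 0.045]
obst [0.661 0.003 0.045]
wristcam [0.054 0.552 0.384] [0.12363792 0.53570522 0.22195083] [ 1.27735944e+00  3.00424662e-01  1.52148881e+00 -1.46550004e-05
  1.32072311e+00 -6.65957626e-02]
wheel [ 0.387 -0.49   0.1  ] tub [0.454 0.492 0.141]
```

Run:
```python
from h import *
t=get_clock()
move_to([.48,.02,.33],down(np.pi/2)); sleep(.2)
p=camera_params("wrist");im=capture("wrist")[:,:,::-1]
print(get_clock()-t,get_joint_pos().round(2) if hasattr(get_joint_pos(),'round') else get_joint_pos())
np.save("w1.npy",np.array([p],dtype=object));cv2.imwrite("pics/w1.png",im)
```

```text
2.5166999999999997 [-0.03  0.08  1.53  0.    1.53 -1.61]
```

View pics/w1.png

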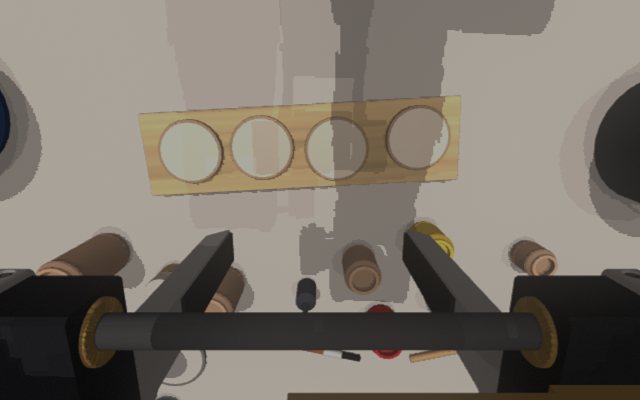

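The wrist view shows all four cookies clear, at (190,152), (262,147), (337,148) and (418,138). The fingers hide most of the vases, so I'll look at each vase with the camera beside the tool, and fit the cookies from this view.

Run:
```python
from h import *
im=cv2.imread("pics/w1.png");p=np.load("w1.npy",allow_pickle=True)[0]
hsv=cv2.cvtColor(im,cv2.COLOR_BGR2HSV)
for u in[(190,152),(262,147),(337,148),(418,138)]: print(hsv[u[1],u[0]],hsv[u[1]+38,u[0]],end=' ')
m=((hsv[...,1]<70)*255).astype(np.uint8); m[:105]=0;m[185:]=0;m[:,:150]=0;m[:,455:]=0
m=cv2.morphologyEx(m,cv2.MORPH_OPEN,np.ones((5,5)))
for c in cv2.findContours(m,cv2.RETR_EXTERNAL,cv2.CHAIN_APPROX_NONE)[0]:
    if cv2.contourArea(c)>1500:
        e=cv2.fitEllipse(cv2.convexHull(c)); print(np.round(e[0]),np.round(e[1]),plane(p,e[0],.04).round(4))
V=[(.611,-.29),(.663,-.12),(.626,.077),(.617,.322)]
t=get_clock();out=[];P=[]
for x,y in V:
    move_to([x,y-.09,.25],down(0)); sleep(.15)
    P.append(camera_params("wrist"));out.append(capture("wrist")[:,:,::-1])
print(get_clock()-t)
np.save("w2.npy",np.array(P,dtype=object));np.save("w2i.npy",np.array(out))
M=np.vstack([np.hstack(out[:2]),np.hstack(out[2:])]);cv2.imwrite("pics/w2.png",cv2.resize(M,(800,500),interpolation=cv2.INTER_AREA))
```

```text
[ 30  29 170] [ 21  91 168] [ 17  49 168] [ 20  95 167] [ 15  50 122] [ 16  36 121] [ 17  48 142] [ 17  99 129] [189. 151.] [56. 62.] [ 0.4574 -0.1471  0.04  ]
[336. 149.] [58. 59.] [0.4539 0.0445 0.04  ]
[261. 147.] [58. 60.] [ 0.4524 -0.0534  0.04  ]
[419. 137.] [58. 62.] [0.4396 0.1504 0.04  ]
4.9
```

View pics/w2.png

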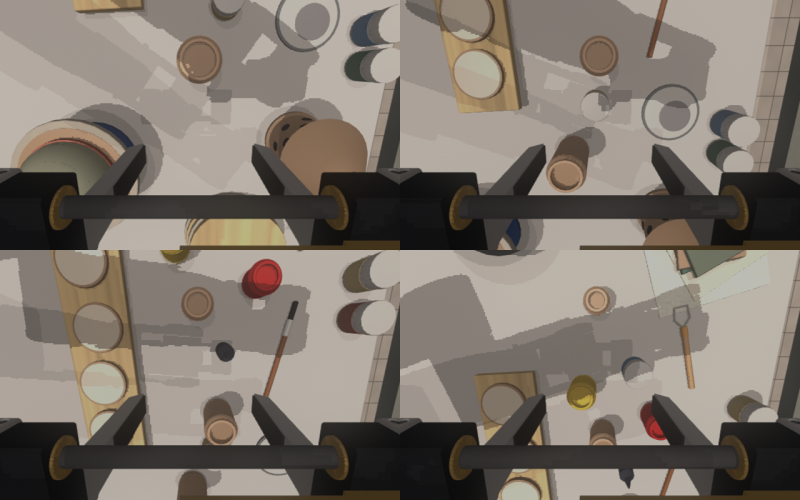

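The montage shows each vase nearly plan-on, at full-scale pixels of about (318,95), (318,89), (315,85) and (314,80). No obstacle lies along ±x of any of them, so closing along x is free. Next I measure them and grasp the tall one.

```bash
cat >> h.py <<'E'
def blob(im,uv,p,h,r=60):
    u,v=map(int,uv);x0,y0=max(u-r,0),max(v-r,0);c=im[y0:v+r,x0:u+r]
    s=cv2.cvtColor(np.ascontiguousarray(c),cv2.COLOR_BGR2HSV)[...,1]
    _,m=cv2.threshold(cv2.GaussianBlur(s,(5,5),0),0,255,cv2.THRESH_OTSU)
    cs=cv2.findContours(m,cv2.RETR_EXTERNAL,cv2.CHAIN_APPROX_NONE)[0]
    k=max(cs,key=lambda k:cv2.contourArea(k) if cv2.pointPolygonTest(k,(float(u-x0),float(v-y0)),False)>=0 else -1)
    e=cv2.fitEllipse(cv2.convexHull(k));uv=np.array(e[0])+[x0,y0]
    X=plane(p,uv,h-.01);c=-p['R'].T@p['t'];return X[:2],np.array(e[1])*np.linalg.norm(X-c)/p['fx']
E
python3 - <<'E'
from h import *
P=np.load("w2.npy",allow_pickle=True);I=np.load("w2i.npy")
for i,(u,h) in enumerate(zip([(318,95),(318,89),(315,85),(314,80)],[.12,.097,.075,.055])):
    X,d=blob(I[i],u,P[i],h,60 if i<2 else 45);print(X.round(4),d.round(3))
E
```

```text
[ 0.6123 -0.2931] [0.064 0.067]
[ 0.663  -0.1198] [0.059 0.061]
[0.6246 0.0818] [0.052 0.055]
[0.6143 0.333 ] [0.047 0.05 ]
```

```bash
cat >> h.py <<'E'
R0=down(0)
def pick(x,y,zg):
    command_gripper(.094)
    move_to([x,y,max(.16,zg+.09)],R0); servo_line([x,y,zg-.002],v=.12)
    f0=np.array(get_wrist_force()).round(1)
    command_gripper(0,12); w=get_width(); g=get_grip_force()
    servo_line([x,y,zg+.01],v=.05); servo_line([x,y,zg+.20],v=.2)
    print("pick",f0,"w",round(w,4),"grip",round(g,1),"after",round(get_width(),4),np.round(get_wrist_force(),1))
def place(x,y,zg):
    q=get_eef_pos();servo_line([x,y,q[2]],v=.22)
    z=zg-.002+.04; servo_line([x,y,z+.03],v=.2); servo_line([x,y,z+.005],v=.06); sleep(.2)
    f0=get_wrist_force()[2]
    for k in range(10):
        zz=z+.004-.001*k; servo_line([x,y,zz],v=.03)
        f=get_wrist_force()[2]-f0
        if f>1.5: break
    print("touch at",round((zz-z)*1000,1),"mm df",round(f,2))
    command_gripper(get_width()+.024); sleep(.1)
    servo_line([x,y,z+.08+.02],v=.15)
    print("t",round(get_clock(),1))
E
python3 - <<'E'
from h import *
print(get_clock())
pick(.6123,-.2925,.08); place(.457,-.1475,.08)
q=get_eef_pos(); servo_line([q[0],q[1]-.0,.25],v=.2)
move_to([.455,-.14,.25],R0); sleep(.15)
p=camera_params("wrist");im=capture("wrist")[:,:,::-1]
np.save("w3.npy",np.array([p],dtype=object));cv2.imwrite("pics/w3.png",im)
cv2.imwrite("pics/s3.png",np.vstack([capture("scene")[100:300,150:500],capture("side")[100:300,150:500]])[:,:,::-1])
print(get_clock())
E
```

```text
7.5167
pick [ 0.2  0.4 -0.8] w 0.0605 grip 12.0 after 0.0604 [ 0.7 -0.8 -3.2]
touch at -1.0 mm df 9.61
t 18.4
19.2167
```

View pics/w3.png

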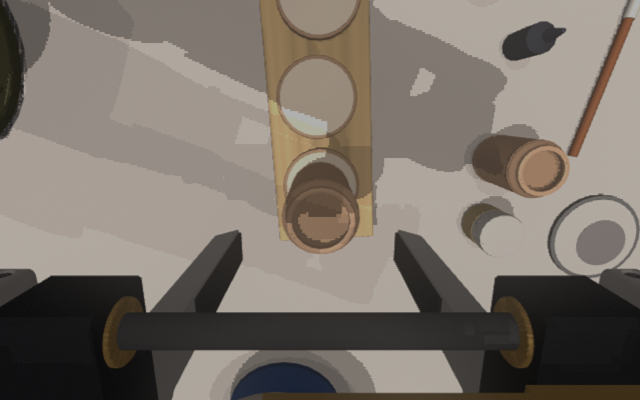

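View pics/s3.png

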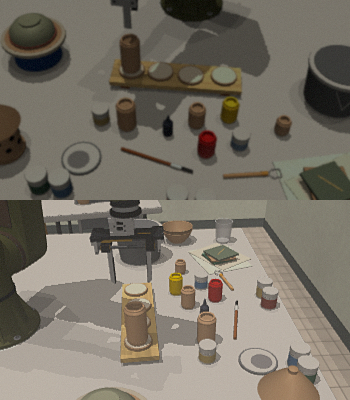

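The tall vase stands on the -y cookie: in the wrist view its rim centre is about (320,220), and the cookie edge behind it is at v≈149. The next cookie is at (317,96). I check the centring numerically.

Run:
```python
from h import *
p=np.load("w3.npy",allow_pickle=True)[0]
print("rim",[plane(p,u,.157).round(4) for u in[(322,217),(284,217),(360,217)]])
print("body max-width",plane(p,(322,219),.15).round(4))
print("cookie1 far edge",plane(p,(321,149),.04).round(4),"L",plane(p,(284,180),.04).round(4),"R",plane(p,(357,180),.04).round(4))
print("cookie2",plane(p,(317,96),.04).round(4),[plane(p,u,.04).round(4) for u in[(277,96),(357,96),(317,56),(317,137)]])
print("cookie3 L/R",plane(p,(317,39),.04).round(4))
```

```text
rim [array([ 0.4582, -0.146 ,  0.157 ]), array([ 0.429, -0.146,  0.157]), array([ 0.4874, -0.146 ,  0.157 ])]
body max-width [ 0.4583 -0.1498  0.15  ]
cookie1 far edge [ 0.4583 -0.106   0.04  ] L [ 0.4179 -0.1397  0.04  ] R [ 0.4977 -0.1397  0.04  ]
cookie2 [ 0.4541 -0.0517  0.04  ] [array([ 0.4129, -0.0517,  0.04  ]), array([ 0.4953, -0.0518,  0.04  ]), array([ 0.4541, -0.0133,  0.04  ]), array([ 0.454 , -0.0934,  0.04  ])]
cookie3 L/R [0.4541 0.0024 0.04  ]
```

Run:
```python
from h import *
pick(.663,-.1198,.06); place(.4535,-.053,.06)
move_to([.45,.05,.25],R0); sleep(.15)
p=camera_params("wrist");im=capture("wrist")[:,:,::-1]
np.save("w4.npy",np.array([p],dtype=object));cv2.imwrite("pics/w4.png",im);print(get_clock())
```

```text
pick [ 0.5 -0.4 -0.3] w 0.0546 grip 11.9 after 0.0547 [ 1.   0.3 -1.7]
touch at -1.0 mm df 9.86
t 29.4
30.15
```

View pics/w4.png

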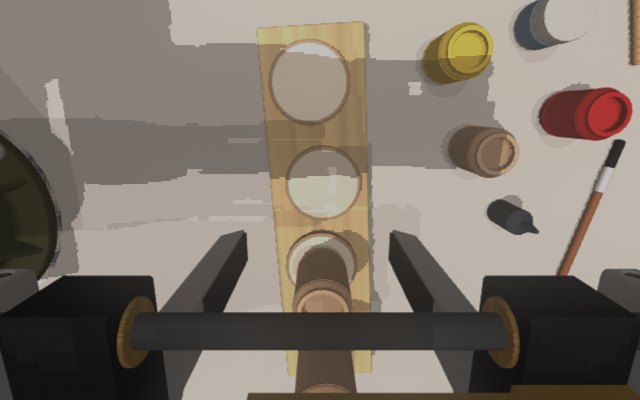

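The medium vase stands on cookie 2. The free cookies are at (324,183) and (310,82). Next I place the short and smallest vases.

Run:
```python
from h import *
p=np.load("w4.npy",allow_pickle=True)[0]
c3=plane(p,(324,183),.04);c4=plane(p,(310,81.5),.04)
print(c3.round(4),c4.round(4))
assert np.hypot(*(c3[:2]-[.452,.0445]))<.008 and np.hypot(*(c4[:2]-[.44,.150]))<.008
pick(.6246,.0815,.045); place(c3[0],c3[1],.045)
pick(.6145,.331,.032); place(c4[0],c4[1],.032)
q=get_eef_pos();servo_line([q[0],q[1],.25],v=.2)
move_to([.445,-.02,.33],R0); sleep(.15)
a=capture("wrist");move_to([.45,.12,.33],R0);sleep(.15);b=capture("wrist")
cv2.imwrite("pics/w5.png",cv2.resize(np.vstack([a[:240],b[:240]]),None,fx=1,fy=1)[:,:,::-1])
cv2.imwrite("pics/s5.png",cv2.resize(np.hstack([capture("scene")[100:300,180:480],capture("side")[130:330,200:500]]),(800,267))[:,:,::-1])
print(get_clock(),get_wrist_force())
```

```text
[0.4563 0.0461 0.04  ] [0.4417 0.1514 0.04  ]
pick [-1.1  0.3  0.7] w 0.0489 grip 12.0 after 0.0489 [-0.8  0.  -1.1]
touch at -1.0 mm df 10.79
t 40.3
pick [-0.8  0.4  1. ] w 0.0428 grip 12.0 after 0.0425 [-0.5 -0.3 -1.2]
touch at -1.0 mm df 9.05
t 51.5
53.975 [-0.53811641  0.5897328  -0.06924542]
```

View pics/w5.png

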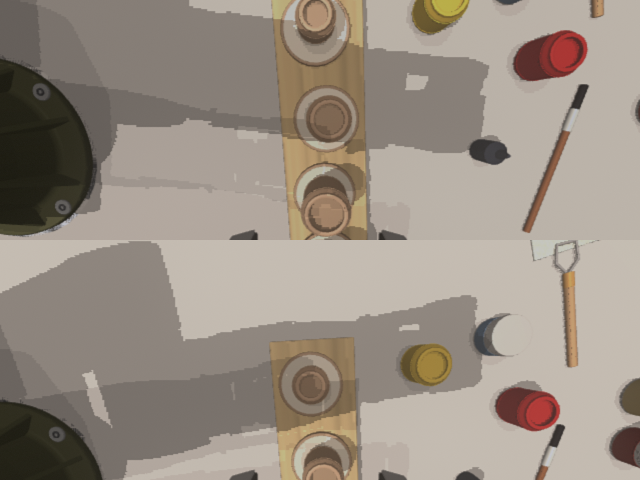

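View pics/s5.png

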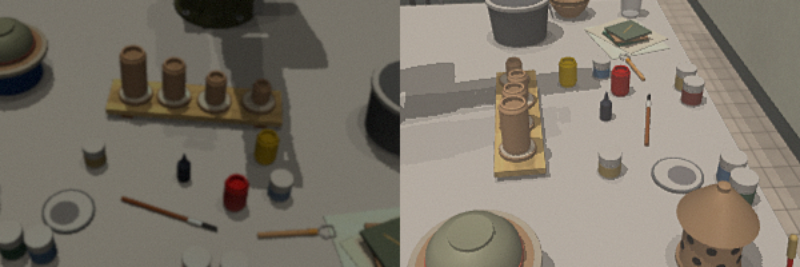

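The four vases stand upright in descending order from the wheel, each centred on its cookie to within a few mm: short (330,119) on cookie (326,118), smallest (311,384) on cookie (311,384). The red and yellow jars are untouched.

```bash
python3 -c "
from cell import *
print(finish_job())"
```

```text
the job is handed in; nothing more can be done
None
```

The job is handed in at about 54 s: all four vases stand upright on their cookies in order of height, the tallest nearest the banding wheel, and the last pictures show each near the middle of its cookie.

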